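Find the bite point of the patty press and mark it

TASK

Gently bring the lever of the patty press down until the resistance firms up, because its plunger has met the rubber spacers inside the cup; do not force it past that, and leave the lever standing there. Then note how far it came: push the marker rod beside it down until its head is level with the lever's grip bar. Leave the mug and jars around the press where they are.

Things in the scene. Friction and masses are not known exactly. Their poses are not given: they have to be found in the camera images.
- press: Patty press, fixed. Grey base plate 250x130x18 mm, two grey cheeks at the far end with the lever's pivot, a steel cup (84 mm wide, rim at 70 mm) in the middle, a steel marker sleeve to the left of the grip. Origin under the base's middle, on the worktop; x points from grip end to pivot end, y to the marker's side, z up. Pivot at (90, 0, 150) mm, axis along y; cheeks end 165 mm high
- lever (a joint): Lever's turn, rad: 0 fully raised (0.28 above level), grows as the grip goes down, end stop 0.55, not reached before the spacers. Stiff pivot: stays where left, moves at about 1 N on the grip. On the spacers the grip's resistance rises 1 to 2 N per mm: 6 to 15 N is firm, over 18 N is forcing it. Let go, it comes back up by less than 8 mm and still bears on them
- lever_grip (a point): Centre of the lever's grip, a black round bar 24 mm thick and 70 mm long lying across the lever (along the press's y), 190 mm from the pivot; its top is 12 mm above this point. A thin steel pointer 25 mm long carries the bar's axis on towards the marker. Moves on an arc about the pivot, almost straight down, always 183 to 190 mm before the pivot in x
- plunger: Steel plunger disc (68 mm wide) on a rod, at (15, 0) mm in the press's frame, driven down into the cup by the lever, 0.4 mm per mm of the grip. Origin under the disc, 60 mm high with the lever raised. It hides the rubber spacers in the cup; their stack height is unknown. They are met after 30 to 80 mm of downward grip travel from fully raised
- marker_mid (a point): Middle of the steel head of the marker rod, a round head 26 mm wide and 14 mm high with a groove round its middle; its top face is 7 mm above this point. It stands at (-97, 100) mm in the press's frame and moves straight up and down, nothing stands above it
- marker (a joint): How far the marker rod is pushed down, m: 0 is fully up (head's middle 190 mm above the worktop), 0.085 fully down. It is held by friction: it moves at about 3 to 4 N and stays where it is left; it can be pushed down from above or gripped by the head and drawn up
- mug_a: White mug, 92 mm wide and 95 mm high, standing loose to the right of the press; a bystander. Origin at its underside
- honey_jar: Glass jar with a dark lid, 64 mm wide and 99 mm high, loose to the right of the press; a bystander. Origin at its underside
- spice_jar: Small spice jar, 47 mm wide and 98 mm high, loose to the left of the press; a bystander. Origin at its underside

How it is judged (in metres and radians):
On the way, in this order (a step that is already met when the one before it is completed fails the run):
1. the lever is pressed until its plunger bears firmly on the spacers (7 N at the plunger, some 4 to 5 N at the grip) (contact force between plunger and press above 7 N), for 0.1 s.
2. the marker head's middle is level with the axis of the lever's grip bar, within 4 mm (z of lever_grip in the frame of marker_mid between -0.004 and 0.004 m), for 0.2 s.
At the end, for the whole second after the job is handed in: The lever stands where it firmed up, its plunger still bearing on the spacers, and the middle of the marker's head is within 4 mm of the height of the grip bar's axis, both at rest (all of step 2 and contact force between plunger and press above 0.8 N and velocity of joint lever between -0.02 and 0.02 rad/s and velocity of joint marker between -0.005 and 0.005 m/s); the robot touches nothing.
It fails at once if the lever is forced: more than 52 N between plunger and spacers (about 20 N at the grip) (contact force between plunger and press above 52 N).
It fails at once if the mug or a jar is shifted by more than 20 mm (distance of any of mug_a, honey_jar, spice_jar from where it was at the start of the episode above 0.02 m).
It also fails if it takes over 43 s, if anything falls off the work surface, if the arm or the gripper's body presses on something with over 40 N, if the wrist force passes 120 N, or if a joint passes its speed limit or range.

ROBOT

A 6-joint arm with a two-finger parallel gripper is mounted at the origin on a cart in front of the work surface, level with it; the furniture and walls round the work are solid. World frame = base frame: x ahead of the robot, y to its left, z up, the work surface at z = 0. Lengths are in mm, angles in rad, forces in N, time in s.
With the tool pointing down it reaches from about 300 to 775 mm from the base axis. Payload 14.6 kg.
Tool frame: the origin (TCP) lies between the finger pads; the fingertips stand 19 mm ahead of it and the grasp point (between the pads) is the TCP; z points along the fingers, y is the line along which they close (so a half turn about z gives the same grasp; the last joint's range is limited). The gripper opens to 94 mm and grips with 3 to 60 N. Pads are 16 mm wide; open, the fingers measure 119 mm over their backs; the gripper's body (75 mm by 177 mm) begins 78 mm behind the grasp point.
Start: joints at [1.272, 0.3, 1.521, -0, 1.321, -0.067], TCP at [126.349, 535.28, 224.446] pointing down, gripper open.
Joint ranges: [-3.03, 3.03], [-0.79, 2.21], [0.23, 2.52], [-1.04, 4.18], [0, 3.07], [-2.55, 2.55]. Speed limits (rad/s): [2.22, 2.22, 2.57, 3.14, 3.14, 3.14].

INTERFACE

Orientations are given as [roll, pitch, yaw] about the fixed x, y, z axes, in that order (R = Rz(yaw) Ry(pitch) Rx(roll)).
In Python, from cell import monitor, imaging, job, find_in, trace gives the robot as it stands. The module is installed in compiled form; this text tells all that it offers.
- The arm moves only by the tool arm_command, never from a script. Its argument "steps" is a list of rows, each a list of 5 numbers: the opening, from 0 (shut) to 1 (fully open), then the shift along the tool's x, y, z in mm, then the turn about the tool's z in degrees. In form: [[gripper, dx, dy, dz, turn], ...]. A call has 1 to 20 rows; each row is the pose to reach, as a shift and turn from the pose commanded when the call began, along the tool's axes at that moment; what a row does not reach only later rows make up. A row lasts 1/8 s, in which the tool goes at most 62.5 mm and 10.7 degrees, less where a joint would pass 70% of its speed; a pose out of reach is approached as far as the arm can. A call with a gripper value outside its range is refused whole. The fingers move at their own pace and stop on an object; "force" is the grip in N (left out, the last holds). Time passes only in rows, so rows that repeat a pose let the fingers close. It gives the time, the measured TCP pose, the force, the opening and the grip force at its end, in the units of the state.
- monitor.read_state(): the state, without advancing time (a new reading comes with each control period).
- imaging.camera(name): name is "side" or "top" or "wrist"; returns a dict with "img" (384x512x3 uint8, red, green, blue), "mtx" (3x3 intrinsics, pixels), "D" ([k1, k2, p1, p2, k3] as OpenCV has them; the pictures are not rectified), "view" (4x4, takes a point from world to camera coordinates). Camera axes: x right, y down, z forward; pixel columns grow to the right and rows downward; lengths in mm; the calibration is good to about 2 mm. A picture is of the moment at which its call begins. There is no depth.
- job.sign_off(): hands the job in; it is judged then, once.
Trained networks look in a picture, given as the dict that the camera call returned (one of the last four; its "shot" number tells which), for a name from the list of things; names that differ only in an ending like _2 or _b are one class to them, and where a whole thing is asked for, a point or a joint stands for the part that bears it (a point fixed in the world has none). Each returns a list of dicts, best first, with "p" (0 to 1); they miss things now and then, are a little off and sometimes report something else, mostly with a low value. They report only what shows in the picture. A call takes as long as a camera call.
- find_in(picture, target): "rect" ([centre column, centre row, width, height] in pixels, round what is visible of it).
- trace(picture, target): "region" (384x512 bool, what is visible of it) and "rect" ([centre column, centre row, width, height] in pixels, round what is visible of it).
The state is a dict: "clock": time; "joints": joint angles; "qd": joint speeds; "effort": joint torques, N m; "eef_pos": TCP position; "eef_rot": TCP orientation; "wrist_force": force on the tool from outside, world axes, zero at the start; "moment": the same for the moment, N m; "finger_gap": finger opening in mm; "finger_force": force on a finger pad.
Only numpy, scipy, OpenCV 4.12 (cv2) and the standard library are available. Lean on these libraries where they do the work, as an engineer would, in place of code of your own. Each camera call takes 0.05 s, during which the arm holds its last target. There are 200 camera calls.

## Working session

There is one attempt and no reset: what is moved stays moved. The work goes in short steps, Python scripts to look and compute and a tool call to move; the robot and the scene stay as the last step left them, time stands still between calls to the robot, and variables do not carry over. Pictures are saved under pics/ and viewed, at most 10 in all, crops included, and the job is handed in when it is done.

Besides the shell and the picture viewer there is one more tool, called after "Emit:" as name(argument=value, ...) on one line, values as JSON. arm_command: Moves the arm, as the interface text tells. Its arguments: {"type":"object","properties":{"steps":{"type":"array","items":{"type":"array","items":{"type":"number"}}},"force":{"type":"number"}},"required":["steps"]}

```bash
mkdir -p pics; cat > h.py <<'E'
import numpy as np, cv2
from cell import monitor, imaging, job, find_in, trace
def save(c,n): cv2.imwrite('pics/'+n,c['img'][:,:,::-1])
def proj(c,P):
    V=np.array(c['view']);r,_=cv2.Rodrigues(V[:3,:3])
    return cv2.projectPoints(np.array(P,float).reshape(-1,3),r,V[:3,3],np.array(c['mtx']),np.array(c['D'],float))[0].reshape(-1,2)
def ray(c,uv):
    V=np.array(c['view']);n=cv2.undistortPoints(np.array([[uv]],float),np.array(c['mtx']),np.array(c['D'],float))[0,0]
    R=V[:3,:3];o=-R.T@V[:3,3];d=R.T@np.array([n[0],n[1],1]);return o,d/np.linalg.norm(d)
def onz(c,uv,z):
    o,d=ray(c,uv);return o+d*(z-o[2])/d[2]
def tri(rs):
    A=0;b=0
    for o,d in rs:
        M=np.eye(3)-np.outer(d,d);A=A+M;b=b+M@o
    return np.linalg.solve(A,b)
E
python3 - <<'E'
from h import *
s=monitor.read_state();print({k:np.round(v,3) for k,v in s.items()})
for n in('side','top'):
    c=imaging.camera(n);save(c,n+'0.png')
    V=np.array(c['view']);print(n,'cam at',-V[:3,:3].T@V[:3,3],V[2,:3])
    for t in('press','lever','lever_grip','marker_mid','mug_a','honey_jar','spice_jar'):
        print(t,[(np.round(f['rect']),round(f['p'],2)) for f in find_in(c,t)[:2]])
E
```

```text
{'clock': np.float64(0.0), 'joints': array([ 1.272,  0.3  ,  1.522, -0.   ,  1.321, -0.067]), 'qd': array([ 0.   ,  0.001,  0.001,  0.   , -0.001, -0.002]), 'effort': array([ 1.0000e-03, -5.3181e+01, -3.5273e+01,  7.1000e-02,  2.4000e-02,
       -0.0000e+00]), 'eef_pos': array([126.295, 535.044, 223.889]), 'eef_rot': array([-3.14, -0.  ,  2.91]), 'wrist_force': array([ 0.387,  0.205, -0.026]), 'moment': array([ 0.006, -0.034,  0.027]), 'finger_force': np.float64(0.0), 'finger_gap': np.float64(93.952)}
side cam at [ 142.33525725 -762.44634763  572.35692924] [ 0.46054458  0.77185648 -0.43833352]
press [(array([237., 216., 112.,  93.]), 0.75), (array([186., 185.,   8.,  39.]), 0.52)]
lever [(array([233., 179.,  76.,  17.]), 0.57), (array([303., 239.,  30.,  47.]), 0.16)]
lever_grip [(array([234., 181.,  72.,  18.]), 0.85), (array([265., 260.,  57.,  54.]), 0.73)]
marker_mid [(array([189., 186.,   6.,  33.]), 0.64), (array([264., 260.,  55.,  51.]), 0.42)]
mug_a [(array([265., 260.,  55.,  55.]), 0.71)]
honey_jar [(array([304., 240.,  30.,  46.]), 0.75)]
spice_jar [(array([236., 201.,  17.,  34.]), 0.84)]
top cam at [ 527.10708395   -7.37365879 1010.71949425] [ 0.07267476 -0.00247819 -0.99735261]
press [(array([225., 209.,  81., 101.]), 0.83), (array([313., 219.,  41.,  53.]), 0.27)]
lever [(array([237., 206.,  38.,  95.]), 0.7), (array([297., 170.,  37.,  34.]), 0.3)]
lever_grip [(array([236., 206.,  37.,  95.]), 0.69)]
marker_mid [(array([193., 252.,  13.,  14.]), 0.42)]
mug_a [(array([314., 222.,  40.,  54.]), 0.79), (array([193., 251.,  13.,  14.]), 0.66)]
honey_jar [(array([295., 173.,  35.,  35.]), 0.94)]
spice_jar [(array([190., 189.,  26.,  19.]), 0.69)]
```

```bash
python3 - <<'E'
import cv2
a=cv2.imread('pics/side0.png')[130:310,140:360];b=cv2.imread('pics/top0.png')[130:310,150:370]
cv2.imwrite('pics/crop_s.png',cv2.resize(a,None,fx=3.3,fy=3.3,interpolation=2))
cv2.imwrite('pics/crop_t.png',cv2.resize(b,None,fx=3.3,fy=3.3,interpolation=2))
E
```

```text
(no output)
```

View pics/crop_s.png

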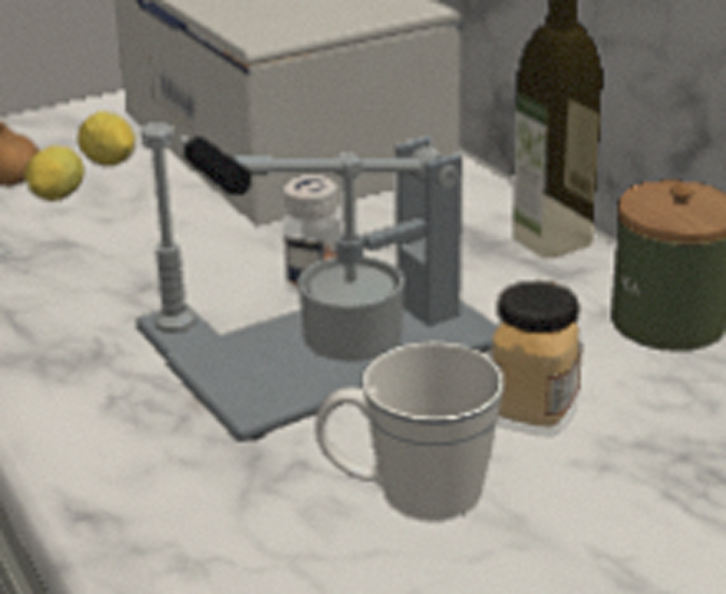

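View pics/crop_t.png

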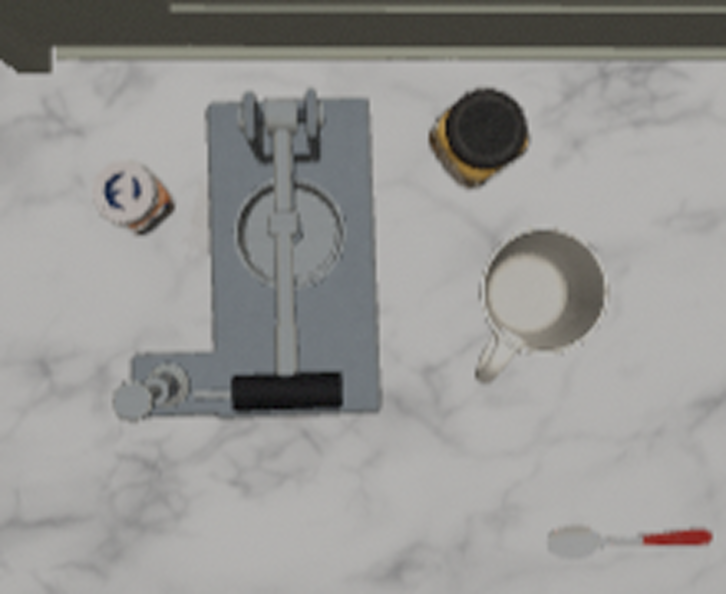

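Side view: marker head at about px (187.6,171), grip bar centre (206,180), mug and jars on the right or behind. Top view: head (190.6,251), grip (237,248.5), base corners clear. Next I fit the press pose to these points.

```bash
cat > fit.py <<'E'
from h import *
from scipy.optimize import least_squares
S=lambda u,v:(140+u/3.3,130+v/3.3)
T=lambda u,v:(150+u/3.3,130+v/3.3)
cs=imaging.camera('side');ct=imaging.camera('top')
def pts(q):
    a=.28-q;g=np.array([90-190*np.cos(a),0,150+190*np.sin(a)])
    return dict(m=[-97,100,197],g=g,c1=[125,-65,18],c2=[-125,-65,18],c3=[125,65,18],g1=g+[0,35,0],g2=g-[0,35,0])
obs=[(ct,'m',T(134,400)),(ct,'g',T(287,391)),(ct,'c1',T(369,98)),(ct,'c2',T(380,411)),(ct,'c3',T(208,102)),
 (cs,'m',S(157,130)),(cs,'g',S(218,165)),(cs,'c2',S(240,432))]
def W(p,P):
    c,s=np.cos(p[2]),np.sin(p[2]);P=np.asarray(P,float)
    return [p[0]+c*P[0]-s*P[1],p[1]+s*P[0]+c*P[1],P[2]]
def res(p):
    d=pts(p[3]);return np.concatenate([proj(c,W(p,d[k]))[0]-o for c,k,o in obs])
r=least_squares(res,[600,30,0,0],x_scale=[10,10,.1,.1],loss='soft_l1')
print(r.x);print(res(r.x).reshape(-1,2).round(1))
d=pts(r.x[3])
for k in d: print(k,np.round(W(r.x,d[k]),1))
# camera angle check for lever/bystanders
for n,h,uv in(('mug',95,(315,219)),('honey',99,(297,168.7)),('spice',98,(188,190))):print(n,onz(ct,uv,h).round())
E
python3 fit.py
```

```text
[5.67360508e+02 2.73072933e+01 3.80153924e-02 3.62518651e-02]
[[-0.4  0.4]
 [ 0.7  0.1]
 [ 0.4 -1. ]
 [ 0.9  0.5]
 [-0.4 -0.4]
 [-0.1 -2.8]
 [ 0.  -0. ]
 [-0.5 -1. ]]
m [466.6 123.5 197. ]
g [473.   23.7 195.9]
c1 [694.7 -32.9  18. ]
c2 [444.9 -42.4  18. ]
c3 [689.8  97.   18. ]
g1 [471.7  58.7 195.9]
g2 [474.4 -11.3 195.9]
mug [ 537. -157.   95.]
honey [ 657. -114.   99.]
spice [605. 147.  98.]
```

Emit:
arm_command(steps=[[0,0,0,-50,0],[0,-455,-418,-50,-13.3],[0,-455,-418,-50,-13.3],[0,-455,-418,-50,-13.3],[0,-455,-418,-50,-13.3],[0,-455,-418,-50,-13.3],[0,-455,-418,-50,-13.3],[0,-455,-418,-50,-13.3],[0,-455,-418,-50,-13.3],[0,-455,-418,-50,-13.3],[0,-455,-418,-50,-13.3],[0,-455,-418,-50,-13.3],[0,-455,-418,-50,-13.3],[0,-455,-418,-50,-13.3]], force=10)

```text
clock: 2.65
eef_pos: [472.8, 24.9, 274.7]
eef_rot: [3.142, 0.0, -3.14]
wrist_force: [0.2, -0.3, -0.2]
finger_gap: 0.5
finger_force: 0.0
```

Emit:
arm_command(steps=[[0,0,0,20,0],[0,0,0,35,0],[0,0,0,40,0],[0,0,0,44,0],[0,0,0,48,0],[0,0,0,52,0],[0,0,0,56,0],[0,0,0,60,0],[0,0,0,64,0],[0,0,0,68,0],[0,0,0,68,0]])

```text
clock: 4.03
eef_pos: [473.1, 23.9, 206.1]
eef_rot: [3.142, -0.0, -3.141]
wrist_force: [-0.4, -0.1, 0.2]
finger_gap: 1.0
finger_force: 0.0
```

```bash
python3 - <<'E'
from h import *
c=imaging.camera('side');d=imaging.camera('top')
a=c['img'][130:250,140:300];b=d['img'][180:300,160:320]
cv2.imwrite('pics/c1.png',cv2.resize(np.hstack([a,b])[:,:,::-1],None,fx=2.5,fy=2.5,interpolation=2))
E
```

```text
(no output)
```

View pics/c1.png

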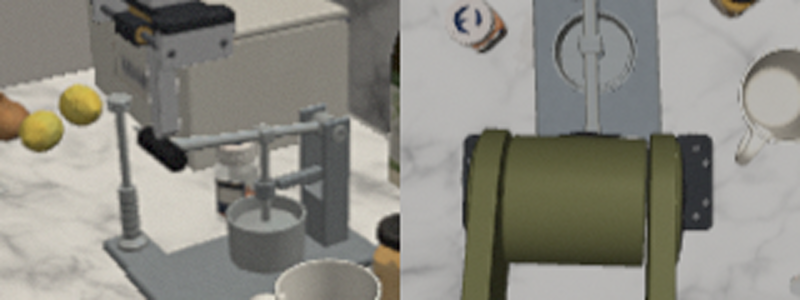

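The fingertips rest on the black bar and the lever is coming down; the marker and neighbours are clear. Now I go on in small steps, watching the force.

Emit:
arm_command(steps=[[0,0,0,2,0],[0,0,0,4,0],[0,0,0,6,0],[0,0,0,6,0]])

```text
clock: 4.62
eef_pos: [473.1, 23.9, 200.3]
eef_rot: [3.142, -0.0, -3.141]
wrist_force: [0.3, -0.5, 0.4]
finger_gap: 0.7
finger_force: 0.0
```

Emit:
arm_command(steps=[[0,0,0,2,0],[0,0,0,4,0],[0,0,0,5,0],[0,0,0,5,0]])

```text
clock: 5.12
eef_pos: [473.1, 23.9, 195.4]
eef_rot: [-3.142, -0.0, -3.141]
wrist_force: [0.7, -0.6, 0.2]
finger_gap: 0.2
finger_force: 0.0
```

Emit:
arm_command(steps=[[0,0,0,2,0],[0,0,0,4,0],[0,0,0,5,0],[0,0,0,5,0]])

```text
clock: 5.62
eef_pos: [473.1, 24.0, 190.3]
eef_rot: [3.142, -0.0, -3.141]
wrist_force: [-0.4, 1.0, -0.2]
finger_gap: 0.7
finger_force: 0.0
```

```bash
python3 -c "
from h import *
for i in range(5):
    imaging.camera('side');print(monitor.read_state()['wrist_force'])"
```

```text
[-0.20887043 -0.75448639  0.23732133]
[0.41350341 0.45608124 0.63378864]
[ 0.07369243 -0.96028149  0.82211641]
[0.64639607 0.70792856 0.02053915]
[-0.23241166 -0.04228885 -0.00862915]
```

Emit:
arm_command(steps=[[0,0,0,2,0],[0,0,0,4,0],[0,0,0,5,0],[0,0,0,5,0]])

```text
clock: 6.38
eef_pos: [473.1, 23.9, 185.4]
eef_rot: [-3.142, -0.0, -3.141]
wrist_force: [-1.1, -0.6, 1.0]
finger_gap: 0.7
finger_force: 0.7
```

```bash
python3 - <<'E'
from h import *
c=imaging.camera('side');print(monitor.read_state()['wrist_force'])
a=c['img'][130:250,140:300]
cv2.imwrite('pics/c2.png',cv2.resize(a[:,:,::-1],None,fx=3,fy=3,interpolation=2))
E
```

```text
[-0.45808266  0.00297061  1.14795547]
```

View pics/c2.png

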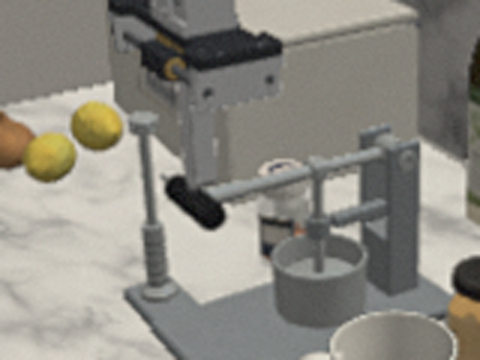

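The bar follows under the fingertips (axis about z=154, roughly 45 mm of travel), with no firm resistance yet.

Emit:
arm_command(steps=[[0,0,0,2,0],[0,0,0,4,0],[0,0,0,4,0]])

```text
clock: 6.8
eef_pos: [473.0, 23.9, 181.6]
eef_rot: [-3.142, -0.0, -3.141]
wrist_force: [-3.8, -0.1, 4.8]
finger_gap: 0.4
finger_force: 2.9
```

Emit:
arm_command(steps=[[0,0,0,2,0],[0,0,0,4,0],[0,0,0,4,0]])

```text
clock: 7.18
eef_pos: [472.9, 23.9, 177.9]
eef_rot: [-3.141, -0.0, -3.141]
wrist_force: [-7.2, -0.9, 10.8]
finger_gap: 0.5
finger_force: 5.3
```

Emit:
arm_command(steps=[[0,0,0,0,0],[0,0,0,0,0],[0,0,0,-3,0],[0,0,0,-7,0],[0,0,0,-11,0],[0,0,0,-20,0],[0,0,0,-60,0],[0,0,0,-82,0],[0,5,60,-82,0],[0,6,99,-82,0],[0,6,99,-82,0],[0,6,99,-82,0]])

```text
clock: 8.68
eef_pos: [467.2, 122.6, 259.6]
eef_rot: [-3.141, 0.0, -3.141]
wrist_force: [-0.3, 0.0, -0.7]
finger_gap: 0.1
finger_force: 0.0
```

```bash
python3 - <<'E'
from h import *
c=imaging.camera('side');save(c,'side3.png')
a=c['img'][140:240,150:290]
cv2.imwrite('pics/c3.png',cv2.resize(a[:,:,::-1],None,fx=5.7,fy=5.7,interpolation=2))
E
```

```text
(no output)
```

View pics/c3.png

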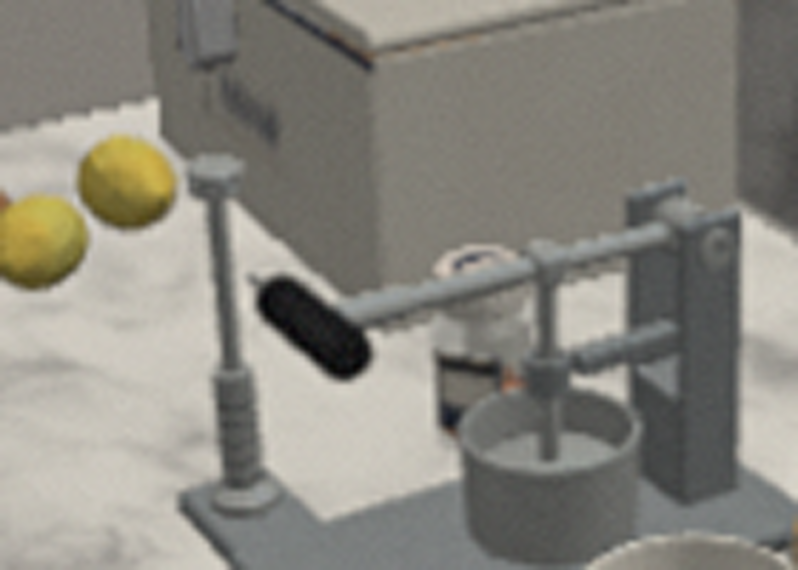

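The fingers are off the bar. The bar's centre is at about px (205.3,197.4), close to the earlier view at z=154, and the marker head is still up at (188,170). Next I measure the bar height against the two earlier poses where contact gave the axis height.

```bash
python3 - <<'E'
from h import *
def load(f,s,w=None):
    a=cv2.imread(f,0)
    if w: a=a[:,:w]
    return a,s
i3=cv2.imread('pics/side3.png',0).astype(float)
i0=cv2.imread('pics/side0.png',0).astype(float)
def emb(f,w,s):
    a=cv2.imread(f,0)[:, :int(w*s)];a=cv2.resize(a,(w,120),interpolation=cv2.INTER_AREA)
    o=np.full((384,512),255.);o[130:250,140:140+w]=a;return o
i1=emb('pics/c1.png',160,2.5);i2=emb('pics/c2.png',160,3)
# lower (right) half of bar: vertical profile's dark centroid per column
for n,im,r in(('0',i0,(165,195)),('c1',i1,(175,205)),('c2',i2,(182,212)),('3',i3,(182,212))):
    out=[]
    for u in(208,209,210,211,212):
        col=im[r[0]:r[1],u];w=np.clip(75-col,0,None);out.append((w*np.arange(*r)).sum()/max(w.sum(),1e-6))
    print(n,np.round(out,2))
ex=dict(c1=206.1-31,c2=185.4-31)
cs=imaging.camera('side')
# model px per mm of bar height, and model rows
from math import *
p=(567.4,27.3,.038)
for z in(202.5,195.9,175.1,154.4,150,147):
    a=asin((z-150)/190);X=90-190*cos(a);c,s=cos(p[2]),sin(p[2])
    print(z,proj(cs,[[p[0]+c*X-s*Y,p[1]+s*X+c*Y,z] for Y in(0,-20)]).round(2).tolist())
print(proj(cs,[[466.6,123.5,197],[466.6,123.5,190],[466.6,123.5,154]]).round(2).tolist())
E
```

```text
0 [182.24 182.86 183.36 183.72 184.  ]
c1 [192.2  192.78 192.93 193.24 193.38]
c2 [200.09 200.51 200.95 201.23 201.01]
3 [200.11 200.42 200.85 201.13 201.09]
202.5 [[206.61, 177.19], [210.52, 180.05]]
195.9 [[206.13, 179.94], [210.02, 182.83]]
175.1 [[205.23, 188.34], [209.08, 191.36]]
154.4 [[205.23, 196.34], [209.05, 199.46]]
150 [[205.34, 197.99], [209.15, 201.13]]
147 [[205.43, 199.1], [209.24, 202.26]]
[[187.47, 166.64], [187.71, 169.18], [188.92, 182.03]]
```

Emit:
arm_command(steps=[[0,0,0,25,0],[0,0,0,35,0],[0,0,0,41,0],[0,0,0,46,0],[0,0,0,50,0],[0,0,0,55,0],[0,0,0,60,0],[0,0,0,60,0]])

```text
clock: 9.78
eef_pos: [467.0, 123.0, 199.0]
eef_rot: [3.141, -0.001, -3.141]
wrist_force: [0.9, -0.4, 0.2]
finger_gap: 0.3
finger_force: 0.0
```

Emit:
arm_command(steps=[[0,0,0,5,0],[0,0,0,10,0],[0,0,0,14,0],[0,0,0,17,0],[0,0,0,18,0],[0,0,0,18,0],[0,0,0,18,0]])

```text
clock: 10.65
eef_pos: [467.0, 122.8, 181.3]
eef_rot: [-3.141, -0.001, -3.141]
wrist_force: [0.2, 0.6, 0.3]
finger_gap: 0.5
finger_force: 0.0
```

```bash
python3 - <<'E'
from h import *
c=imaging.camera('side');save(c,'side4.png');print(monitor.read_state()['eef_pos'],monitor.read_state()['wrist_force'])
a=c['img'][150:230,160:266]
cv2.imwrite('pics/c4.png',cv2.resize(a[:,:,::-1],None,fx=7.4,fy=7.4,interpolation=2))
E
```

```text
[467.00615203 122.83948986 181.3317955 ] [0.22211112 0.75103565 0.18390509]
```

View pics/c4.png

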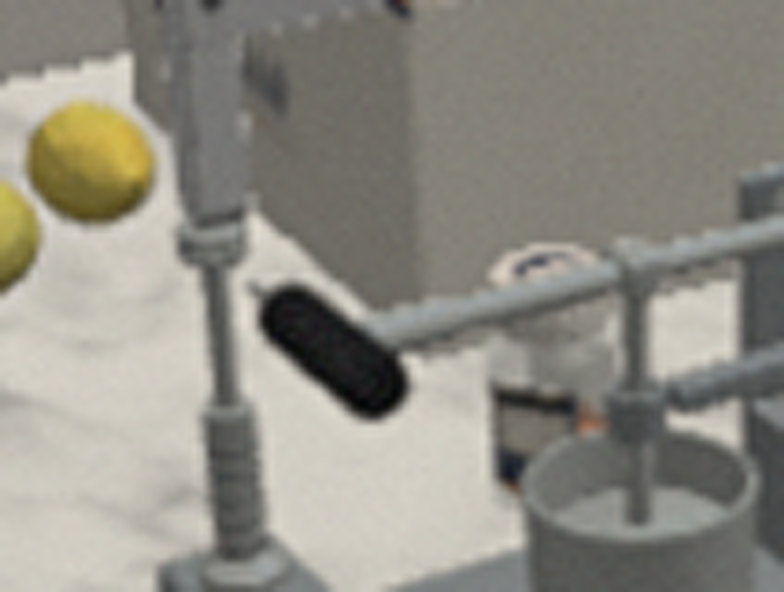

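The head is under the fingertips at px (188.5,183.1). The bar axis, extended through its pointer, reaches the same row there, so they agree to about 1 mm. Now I retreat.

Emit:
arm_command(steps=[[0,0,0,0,0],[0,0,0,-5,0],[0,0,0,-30,0],[0,0,0,-80,0],[0,0,0,-120,0],[0,0,0,-120,0],[0,0,0,-120,0]])

```text
clock: 11.58
eef_pos: [466.8, 122.9, 300.7]
eef_rot: [-3.141, -0.001, -3.141]
wrist_force: [0.2, 0.3, -0.5]
finger_gap: 0.3
finger_force: 0.0
```

```bash
python3 - <<'E'
from h import *
c=imaging.camera('side');save(c,'side5.png')
a=cv2.imread('pics/side4.png',0).astype(int);b=cv2.imread('pics/side5.png',0).astype(int)
print('bar/head change',np.abs(a-b)[183:230,195:266].mean(),np.abs(a-b)[180:200,183:196].mean())
a=c['img'][150:230,160:266]
cv2.imwrite('pics/c5.png',cv2.resize(a[:,:,::-1],None,fx=7.4,fy=7.4,interpolation=2))
E
```

```text
bar/head change 4.061132753970632 5.803846153846154
```

View pics/c5.png

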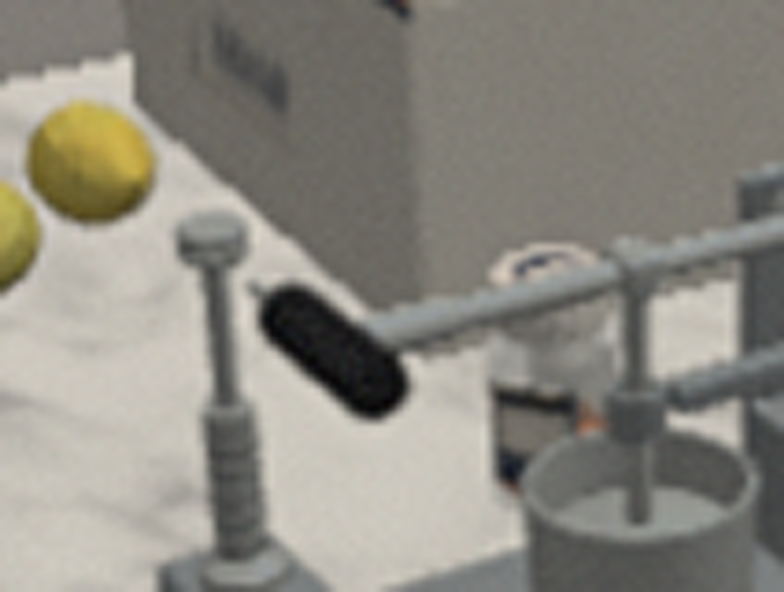

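Head and bar stayed where they were left: the head's middle is at about px (188.5,183) and level with the bar's extended axis. The gripper is clear, so I hand it in.

```bash
python3 -c "
from cell import job
print(job.sign_off())"
```

```text
the job is handed in; nothing more can be done
None
```

The job is handed in, but no verdict came back: I pressed the lever to about 11 N on the spacers and let go, then pushed the marker head to within about 1 mm of the grip bar's axis by my measurements, without the arm going near the mug or jars.

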